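# Wash the game pieces: tip them into the pan and open the cleaner

## Task

Get the playing pieces ready to be washed: pick up the black tray by its upright tab, tip all six pieces out of it into the steel pan, and set the empty tray back down upright on the counter. Then open the strapped-in bottle of cleaner: push its safety cap down, twist it counter-clockwise free, lift it off, and finish while still holding the cap in the air, level and about 10 cm straight above the bottle's mouth. Leave the other things on the counter where they stand.

Things in the scene. Friction and masses are not known exactly. Their poses are not given: they have to be found in the camera images.
- tray_grip (a point): middle of the upright grip tab of the black plastic tray, 70 mm above the tray's underside. The tab is 10 mm thick (along the tray's own y), 60 mm wide (along x), its top 92 mm above the underside; it stands at the tray's +y end. z is up through the tray.
- tray_spout (a point): middle of the open pouring edge at the tray's -y end, 18 mm above the underside and 161 mm from the tab's middle along y; axes as tray_grip. The last 40 mm of the floor rise as a 20 degree lip, so the pieces (smooth plastic, friction about 0.3) slide out only once the tray is tipped, tab up and this edge down, by about 40 degrees; 50 to 60 empties it surely.
- pawn_a_mid (a point): centre of a cream pawn, 30 mm tall, 23 mm foot, 14 g, starting in the tray
- pawn_b_mid (a point): centre of the other cream pawn, the same
- die_a_mid (a point): centre of a white die, 19 mm, 12 g, starting in the tray
- die_b_mid (a point): centre of the other white die, the same
- meeple_mid (a point): centre of a cream person-shaped piece, 25 x 12 x 28 mm, 12 g, starting in the tray
- draught_mid (a point): centre of a cream disc, 27 mm across and 10 mm thick, 14 g, starting in the tray
- pan: stainless steel pan, 176 mm (its x) by 162 mm (its y) over the rim, 65 mm deep, about 150 x 136 mm inside at the floor, 700 g, standing loose on the counter; origin at the centre of its underside, z up.
- bottle_mouth (a point): centre of the bottle's mouth, on the top rim of its neck, 192 mm above the counter; z up. The neck ring (49 mm across, under the cap) lies 26 mm below this point, the bottle's shoulder 42 mm below.
- cap_mid (a point): centre, half-way up, of the round grey push-and-turn cap, 52 mm across, 34 mm tall, 47 g; z is its axis. Its place on the bottle: 3 mm below bottle_mouth. A spring in it holds it up in its notches: 4 N, plus 1.2 N per mm pushed down; dead stop 6 mm down. It turns only while pushed down at least 4 mm (about 9 N).
- cap: the cap; origin at the centre of its underside, 17 mm below cap_mid. Pushed down, it twists about 0.98 rad (56 degrees) counter-clockwise seen from above, up to a stop (about 6 degrees of play either way); there it lifts straight off, and nowhere else.
- bottle: white 88 mm square bottle, body 150 mm high, strapped in a bracket screwed to the counter (foot plate 150 x 126 mm); it cannot move or turn. Origin on the counter under the bottle's axis, z up. The cap is free when its x axis lies along the bottle's x axis; locked, it is turned 0.98 rad clockwise from there.
- tray: the black tray, 100 mm wide (its x), 168 mm long (its y), walls 35 mm high, 140 to 220 g without the pieces; origin at the centre of its underside. The six pieces lie on its floor in front of the tab, 7 mm or more from it, reaching at most 36 mm above the underside.
- timer: bystander: sand timer, 48 mm across, 85 mm tall, standing between the pan and the bottle; origin under its centre
- mug: bystander: white mug, 82 mm across, 95 mm tall; origin under its centre
- deck: bystander: boxed deck of cards lying flat, 66 x 92 x 24 mm; origin under its centre
- sponge: bystander: dish sponge, 70 x 110 x 36 mm; origin under its centre
- sprayer: bystander: trigger spray bottle, 72 mm across, 210 mm tall; origin under its centre
Things that resemble listed ones, but are neither listed nor needed, are in the scene too. What is shaped like the bottle but purple is not meant.

How it is judged:
On the way, in this order (a step that is already met when the one before it is completed fails the run):
1. the tray is carried over the pan and is being tipped, pouring edge down (angle between tray_grip's own z axis and vertical above 0.3 rad and x of tray_spout in the frame of pan between -0.1 and 0.1 m and y of tray_spout in the frame of pan between -0.095 and 0.095 m and height (world z) of tray_spout above 0.04 m), for 0.1 s.
2. all six pieces lie in the pan (x of pawn_a_mid in the frame of pan between -0.082 and 0.082 m and y of pawn_a_mid in the frame of pan between -0.076 and 0.076 m and z of pawn_a_mid in the frame of pan between 0 and 0.058 m and x of pawn_b_mid in the frame of pan between -0.082 and 0.082 m and y of pawn_b_mid in the frame of pan between -0.076 and 0.076 m and z of pawn_b_mid in the frame of pan between 0 and 0.058 m and x of die_a_mid in the frame of pan between -0.082 and 0.082 m and y of die_a_mid in the frame of pan between -0.076 and 0.076 m and z of die_a_mid in the frame of pan between 0 and 0.058 m and x of die_b_mid in the frame of pan between -0.082 and 0.082 m and y of die_b_mid in the frame of pan between -0.076 and 0.076 m and z of die_b_mid in the frame of pan between 0 and 0.058 m and x of meeple_mid in the frame of pan between -0.082 and 0.082 m and y of meeple_mid in the frame of pan between -0.076 and 0.076 m and z of meeple_mid in the frame of pan between 0 and 0.058 m and x of draught_mid in the frame of pan between -0.082 and 0.082 m and y of draught_mid in the frame of pan between -0.076 and 0.076 m and z of draught_mid in the frame of pan between 0 and 0.058 m), for 0.2 s.
3. the tray stands upright on the counter again and is let go (angle between tray_grip's own z axis and vertical below 0.1 rad and height (world z) of tray_grip between 0.062 and 0.078 m and contact force between the fingers and tray below 0.1 N), for 0.2 s.
4. the cap is pushed down on the bottle (z of cap_mid in the frame of bottle_mouth below -0.0058 m and horizontal distance between cap_mid and bottle_mouth below 0.006 m), for 0.05 s.
5. the cap is twisted to where it comes free (angle between the x axis of cap and the x axis of bottle, either way round below 0.3 rad and z of cap_mid in the frame of bottle_mouth below 0.012 m and horizontal distance between cap_mid and bottle_mouth below 0.008 m), for 0.05 s.
At the end, for the whole second after the job is handed in: All six pieces lie in the pan, which stands flat; the empty tray stands upright on the counter, let go; the cap is held still by the fingers, touching nothing else, its centre 50 to 200 mm above the bottle's mouth and within 45 mm of straight above it, tilted under 20 degrees (all of step 2 and all of step 3 and angle between pan's own z axis and vertical below 0.08 rad and height (world z) of pan below 0.01 m and z of cap_mid in the frame of bottle_mouth between 0.05 and 0.2 m and horizontal distance between cap_mid and bottle_mouth below 0.045 m and angle between cap_mid's own z axis and vertical below 0.35 rad and linear speed of cap below 0.03 m/s and contact force between the fingers and cap above 0.5 N and contact force between cap and bottle below 0.05 N); the arm keeps its last pose, push and grip.
It fails at once if the timer is pushed more than 30 mm or tipped over (distance of timer from where it was at the start of the episode above 0.03 m or angle between timer's own z axis and vertical above 0.35 rad).
It fails at once if the mug is pushed more than 30 mm or tipped over (distance of mug from where it was at the start of the episode above 0.03 m or angle between mug's own z axis and vertical above 0.35 rad).
It fails at once if the deck is pushed more than 30 mm or tipped over (distance of deck from where it was at the start of the episode above 0.03 m or angle between deck's own z axis and vertical above 0.35 rad).
It fails at once if the sponge is pushed more than 30 mm or tipped over (distance of sponge from where it was at the start of the episode above 0.03 m or angle between sponge's own z axis and vertical above 0.35 rad).
It fails at once if the sprayer is pushed more than 30 mm or tipped over (distance of sprayer from where it was at the start of the episode above 0.03 m or angle between sprayer's own z axis and vertical above 0.35 rad).
It also fails if it takes over 62 s, if anything falls off the work surface, if the arm or the gripper's body presses on something with over 40 N, if the wrist force passes 120 N, or if a joint passes its speed limit or range.

## Robot

A 6-joint arm with a two-finger parallel gripper is mounted at the origin on the work surface. World frame = base frame: x ahead of the robot, y to its left, z up, the work surface at z = 0. Lengths are in m, angles in rad, forces in N, time in s.
With the tool pointing down it reaches from about 0.35 to 0.95 m from the base axis. Payload 17.4 kg.
Tool frame: the origin (TCP) lies between the finger pads; the fingertips stand 22 mm ahead of it and the grasp point (between the pads) lies 3 mm ahead of it; z points along the fingers, y is the line along which they close (so a half turn about z gives the same grasp; the last joint's range is limited). The gripper opens to 93 mm and grips with 3 to 60 N. Pads are 15 mm wide; open, the fingers measure 128 mm over their backs; the gripper's body (75 mm by 188 mm) begins 65 mm behind the grasp point.
Start: joints at [1.119, 0.116, 1.442, -0, 1.584, -0.038], TCP at [0.271, 0.618, 0.241] pointing down, gripper open.
Joint ranges: [-2.83, 2.83], [-0.83, 2.19], [0.07, 2.5], [-1.14, 4.28], [0.01, 3], [-2.97, 2.97]. Speed limits (rad/s): [1.89, 1.89, 2.22, 3.14, 3.14, 3.14].

## Interface

Orientations are given as a rotation vector (axis times angle).
In Python, from station import r gives the robot as it stands.
- The arm moves only by the tool send_rows, never from a script. Its argument "rows" is a list of rows, each a list of 7 numbers: the shift along the world's x, y, z in cm, then the turn, a rotation vector about the world's x, y, z in degrees, then the closure, from -1 (fully open) to 1 (shut). In form: [[x, y, z, wx, wy, wz, hand], ...]. A call has 1 to 10 rows; each row shifts and turns the commanded pose from where the row before left it; what a row does not reach is not made up. A row lasts 1/10 s, in which the tool goes at most 50 mm and 8.59 degrees, less where a joint would pass 70% of its speed; a pose out of reach is approached as far as the arm can. A call is refused whole if a number of a shift passes 5 or a number of a turn 8.59, either way. A call with a gripper value outside its range is refused whole. The fingers move at their own pace and stop on an object; "force" is the grip in N (left out, the last holds). Time passes only in rows, so rows that do not move let the fingers close. It gives the time, the measured TCP pose, the force, the opening and the grip force at its end, in the units of the state.
- r.get_obs(): the state, without advancing time (a new reading comes with each control period).
- r.camera(name): name is "scene" or "top" or "wrist"; returns a dict with "frame" (420x560x3 uint8, red, green, blue), "z_map" (420x560 float32, m along the optical axis (not along the pixel's ray), 0 where there is no reading), "fov_y" (degrees; the focal length in pixels is half the picture's height over the tangent of half this angle, whatever the lens; pixels are square), "cx", "cy" (the principal point, pixels), "position" and "orientation" of the camera in the world. Camera axes: x right, y down, z forward; pixel columns grow to the right and rows downward; lengths in m; the calibration is good to about 2 mm. The wrist camera is an equidistant fisheye: a pixel r from the principal point sees the ray r / f radians off the axis. A picture is of the moment at which its call begins.
- r.close_job(): hands the job in; it is judged then, once.
The state is a dict: "time_s": time; "q": joint angles; "qvel": joint speeds; "joint_efforts": joint torques, N m; "tool_pos": TCP position; "tcp_rot": TCP orientation; "ft_force": force on the tool from outside, world axes, zero at the start; "wrist_torque": the same for the moment, N m; "grip_width": opening from 0.0 (shut) to 1.0 (fully open); "finger_force": force on a finger pad.
Only numpy, scipy, OpenCV 4.12 (cv2) and the standard library are available. Lean on these libraries where they do the work, as an engineer would, in place of code of your own. Each camera call takes 0.05 s, during which the arm holds its last target. There are 200 camera calls.

## Working session

There is one attempt and no reset: what is moved stays moved. The work goes in short steps, Python scripts to look and compute and a tool call to move; the robot and the scene stay as the last step left them, time stands still between calls to the robot, and variables do not carry over. Pictures are saved under pics/ and viewed, at most 10 in all, crops included, and the job is handed in when it is done.

Besides the shell and the picture viewer there is one more tool, called after "Emit:" in YAML: its name, and indented under it one key for each argument. send_rows: Moves the arm, as the interface text tells. Its arguments: {"type":"object","properties":{"rows":{"type":"array"},"force":{"type":"number"}},"required":["rows"]}

```bash
mkdir -p pics
cat > h.py <<'E'
import numpy as np, cv2
from station import r
from scipy.spatial.transform import Rotation as R
def rot(o):
    o=np.asarray(o,float)
    return o if o.shape==(3,3) else (R.from_rotvec(o).as_matrix() if o.size==3 else R.from_quat(o).as_matrix())
def cloud(c):
    h,w=c["z_map"].shape; f=h/2/np.tan(np.radians(c["fov_y"])/2)
    v,u=np.mgrid[:h,:w]; z=c["z_map"]
    p=np.stack([(u-c["cx"])/f*z,(v-c["cy"])/f*z,z],-1)
    return p@rot(c["orientation"]).T+np.array(c["position"])
E
python3 - <<'E'
from h import *
for n in("scene","top"):
    c=r.camera(n); np.savez(n+".npz",**{k:np.array(v) for k,v in c.items()})
    cv2.imwrite(f"pics/{n}.png",cv2.resize(c["frame"][...,::-1],(800,600),interpolation=cv2.INTER_CUBIC))
    print(n,c["fov_y"],c["cx"],c["cy"],c["position"],c["orientation"])
print(r.get_obs())
E
```

```text
scene 55.23152988964582 282.27534043575923 206.05339417396561 [0.96792094 0.24897983 0.77133508] [-1.38242703 -2.29764536  0.77338054]
top 52.22658716729613 273.77225748617445 213.59405418694243 [0.32377115 0.01492077 1.13103577] [-2.18213171  2.02699117 -0.20920694]
{'time_s': 0.1, 'q': array([ 1.11919963e+00,  1.16469280e-01,  1.44221262e+00, -1.53254062e-05,
        1.58401608e+00, -3.78066201e-02]), 'qvel': array([ 0.00035496, -0.00242998, -0.00019314, -0.00023128,  0.00129467,
        0.00052689]), 'joint_efforts': array([ 1.61481741e-03, -7.22887087e+01, -6.23872304e+01,  7.81200361e-02,
        2.28493247e-02, -4.71482736e-05]), 'tool_pos': array([0.27134866, 0.61787437, 0.23994913]), 'tcp_rot': array([-6.45300967e-01, -3.07434532e+00,  1.69021870e-03]), 'ft_force': array([ 1.36670567,  0.26311663, -0.04096567]), 'wrist_torque': array([ 0.08780856,  0.01092203, -0.00290132]), 'finger_force': 0.0, 'grip_width': 0.9999539745016546}
```

View pics/scene.png

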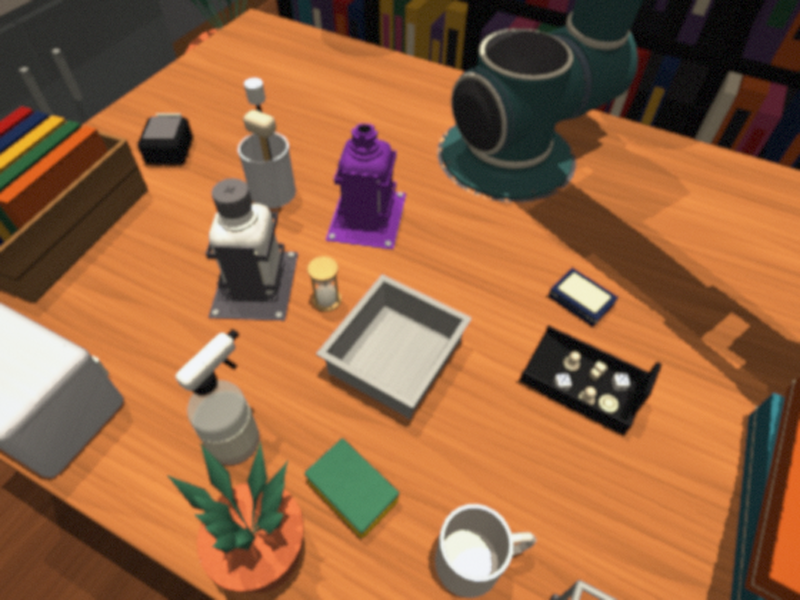

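View pics/top.png

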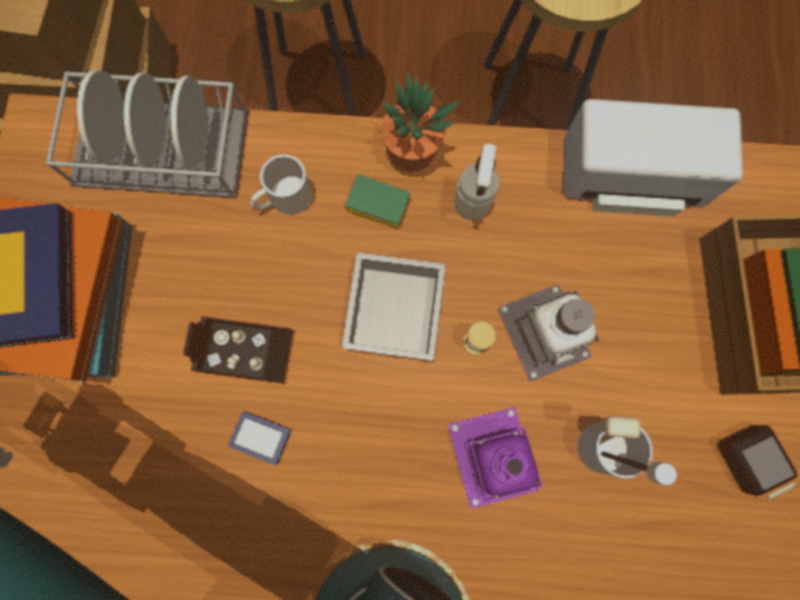

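The scene view shows the tray at (590,380), with its tab at (650,375). The pan is at (395,345), the grey-capped white bottle at (240,230), and the timer at (323,283). In the top view the tray is at (243,350) with its tab at (193,342), the pan at (395,307), the cap at (577,315), the timer at (480,337) and the deck at (260,437).

Look-alikes in the top view:
- **Cap or bottle:** white bottle (565,320), purple bottle (505,465) and grey sprayer (477,190). I choose the white one.
- **Tray:** black open tray with pieces (243,350), and a small black box (760,460). I choose the tray.
- **Pan:** only the steel pan (395,307).

Run:
```python
from h import *
D={n:dict(np.load(n+".npz")) for n in("scene","top")}
P={n:cloud(D[n]) for n in D}
def roi(n,x0,y0,x1,y1):
    s=0.7; sl=np.s_[int(y0*s):int(y1*s),int(x0*s):int(x1*s)]
    return P[n][sl].reshape(-1,3),D[n]["frame"][sl].reshape(-1,3)
def rect(p,t):
    b=cv2.minAreaRect((p[:,:2]*1000).astype(np.float32)); print(t,len(p),np.round(b[0],1),np.round(b[1],1),round(b[2],1))
for n,tr,pn,cp,ti in (("top",(175,305,305,395),(335,245,455,370),(545,285,605,345),(455,315,505,362)),("scene",(510,320,670,440),(310,270,480,425),(205,175,260,220),(300,250,345,315))):
    p,f=roi(n,*tr); dark=f.max(1)<70
    q=p[dark]; rect(q[(q[:,2]>.028)&(q[:,2]<.042)],n+" tray wall"); q2=p[(p[:,2]>.05)&(p[:,2]<.11)]; rect(q2,n+" tab>50"); print(q2[:,2].max(),np.percentile(q2[:,2],95))
    q3=q2[q2[:,2]>.085]; 
    if len(q3)>4: rect(q3,n+" tab top")
    p,f=roi(n,*pn); q=p[(p[:,2]>.058)&(p[:,2]<.075)]; rect(q,n+" pan rim")
    p,f=roi(n,*cp); q=p[(p[:,2]>.196)&(p[:,2]<.225)]; rect(q,n+" cap top"); print(np.median(q,0),cv2.minEnclosingCircle((q[:,:2]*1000).astype(np.float32)))
    p,f=roi(n,*ti); q=p[(p[:,2]>.07)&(p[:,2]<.1)]; rect(q,n+" timer")
# named pixels top (800 scale): plate screws
for n,px in (("top",[(505,308),(557,291),(597,350),(533,374),(260,437),(378,200),(285,180),(475,195)]),):
    for x,y in px: print(x,y,np.round(P[n][int(y*.7),int(x*.7)],3))
big=cv2.resize(D["top"]["frame"][205:280,115:220,::-1],None,fx=6,fy=6,interpolation=cv2.INTER_CUBIC)
b2=cv2.resize(D["top"]["frame"][190:275,340:445,::-1],(630,510),interpolation=cv2.INTER_CUBIC)[:140+370]
cv2.imwrite("pics/c1.png",np.vstack([cv2.resize(big,(420,300)),cv2.resize(b2,(420,300))]))
```

```text
top tray wall 101 [455.8 301.2] [158.6  94.1] 86.9
top tab>50 230 [461.4 379.5] [10.8 71.1] 86.3
0.09452458389897012 0.09330421208134196
top tab top 104 [461.3 379.7] [10.6 58. ] 85.5
top pan rim 983 [551.   31.6] [162.3 176.9] 86.5
top cap top 457 [ 526. -253.] [51.7 50.9] 1.0
[ 0.5253736  -0.25200521  0.20544814] ((526.4111328125, -253.23593139648438), 26.318248748779297)
top timer 291 [ 504.7 -122.9] [46.2 47.1] 37.4
scene tray wall 486 [457.7 301.6] [160.8 100.7] 86.6
scene tab>50 260 [465.4 380.1] [10.3 65.8] 86.9
0.09449960585657469 0.09294198835976385
scene tab top 146 [462.2 380.2] [10.3 59.3] 86.9
scene pan rim 1442 [547.7 -10.5] [247.1 177.4] 86.3
scene cap top 442 [ 527.3 -252.4] [51.2 52.2] 49.9
[ 0.53043966 -0.2492128   0.20645035] ((527.3683471679688, -253.24493408203125), 27.160791397094727)
scene timer 315 [ 505.2 -122.6] [49. 46.] 20.9
505 308 [ 0.574 -0.176  0.004]
557 291 [ 0.615 -0.272  0.004]
597 350 [ 0.508 -0.348  0.003]
533 374 [ 0.455 -0.233  0.003]
260 437 [0.306 0.25  0.025]
378 200 [0.758 0.078 0.034]
285 180 [0.8   0.265 0.007]
475 195 [ 0.748 -0.097  0.118]
```

View pics/c1.png

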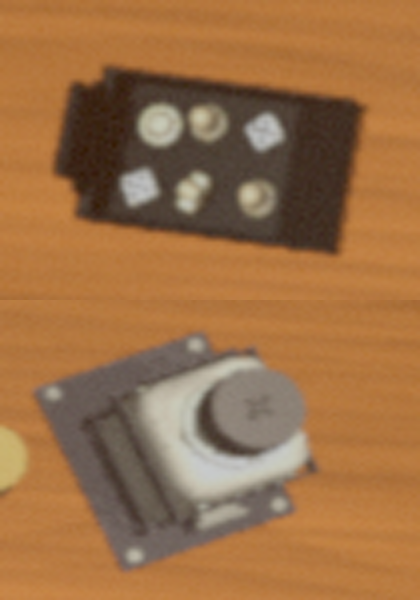

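The crop confirms both choices. The black tray has its six pieces and its tab at the left (crop (72,130)), and the white bottle on its bolted plate has a round grey cap (258,408). The tab middle is at (0.4615, 0.380), with the tray's y axis at about 86.6° from world x. The pan is at (0.551, 0.032) with yaw about -3.5°, and the cap at (0.5265, -0.253).

Emit:
send_rows:
  rows:
    - [1.9, -2.38, -0.6, 0, 0, 2.02, -1]
    - [1.9, -2.38, -0.6, 0, 0, 2.02, -1]
    - [1.9, -2.38, -0.6, 0, 0, 2.02, -1]
    - [1.9, -2.38, -0.6, 0, 0, 2.02, -1]
    - [1.9, -2.38, -0.6, 0, 0, 2.02, -1]
    - [1.9, -2.38, -0.6, 0, 0, 2.02, -1]
    - [1.9, -2.38, -0.6, 0, 0, 2.02, -1]
    - [1.9, -2.38, -0.6, 0, 0, 2.02, -1]
    - [1.9, -2.38, -0.6, 0, 0, 2.02, -1]
    - [1.9, -2.38, -0.6, 0, 0, 2.02, -1]
  force: 50

```text
time_s: 1.1
tool_pos: [0.462, 0.3789, 0.1801]
tcp_rot: [-0.094, -3.14, 0.0]
ft_force: [-0.1, 0.0, 0.3]
grip_width: 0.997
finger_force: 0.0
```

Emit:
send_rows:
  rows:
    - [0, 0.1, -2, 0, 0, 0, -1]
    - [0, 0, -2.5, 0, 0, 0, -1]
    - [0, 0, -2.5, 0, 0, 0, -1]
    - [0, 0, -2, 0, 0, 0, -1]
    - [0, 0, -1.5, 0, 0, 0, -1]
    - [0, 0, 0, 0, 0, 0, -1]
    - [0, 0, 0, 0, 0, 0, 1]
    - [0, 0, 0, 0, 0, 0, 1]
    - [0, 0, 0, 0, 0, 0, 1]
    - [0, 0, 0, 0, 0, 0, 1]
  force: 50

```text
time_s: 2.1
tool_pos: [0.4616, 0.3812, 0.0764]
tcp_rot: [0.096, 3.139, 0.001]
ft_force: [-1.2, -0.4, 0.0]
grip_width: 0.706
finger_force: 0.0
```

Emit:
send_rows:
  rows:
    - [0, 0, 0, 0, 0, 0, 1]
    - [0, 0, 0, 0, 0, 0, 1]
    - [0, 0, 0, 0, 0, 0, 1]

```text
time_s: 2.4
tool_pos: [0.4614, 0.3811, 0.0757]
tcp_rot: [0.096, 3.14, 0.0]
ft_force: [-0.6, 0.6, 0.0]
grip_width: 0.444
finger_force: 0.0
```

Emit:
send_rows:
  rows:
    - [0, 0, 0, 0, 0, 0, 1]
    - [0, 0, 0, 0, 0, 0, 1]
    - [0, 0, 0, 0, 0, 0, 1]
    - [0, 0, 0, 0, 0, 0, 1]
    - [0, 0, 0, 0, 0, 0, 1]
    - [0, 0, 0, 0, 0, 0, 1]
    - [0, 0, 0.5, 0, 0, 0, 1]
    - [0, 0, 1, 0, 0, 0, 1]
    - [0, 0, 1, 0, 0, 0, 1]

```text
time_s: 3.3
tool_pos: [0.4614, 0.3811, 0.1016]
tcp_rot: [-0.096, -3.14, -0.0]
ft_force: [-0.5, 0.2, -2.5]
grip_width: 0.104
finger_force: 50.0
```

Emit:
send_rows:
  rows:
    - [0.3, -0.4, 1.5, 0, 0, 0, 1]
    - [0.7, -1.0, 2, 0, 0, 0, 1]
    - [1.0, -1.6, 2, 0, 0, 0, 1]
    - [1.3, -2.0, 1.3, 0, 0, 0, 1]
    - [1.4, -2.2, 0.5, 0, 0, 0, 1]
    - [1.4, -2.2, 0, 0, 0, 0, 1]
    - [1.3, -2.2, 0, 0, 0, 0, 1]
    - [1.2, -2.0, 0, 0, 0, 0, 1]
    - [1.0, -1.5, 0, 0, 0, 0, 1]
    - [0.5, -0.8, 0, 0, 0, 0, 1]

```text
time_s: 4.3
tool_pos: [0.5632, 0.2208, 0.1744]
tcp_rot: [0.098, 3.139, 0.0]
ft_force: [0.1, 0.1, -2.8]
grip_width: 0.108
finger_force: 50.0
```

Emit:
send_rows:
  rows:
    - [0, 0, 0, 0, 0, 0, 1]
    - [0, -0.15, 0.15, 1, -0.06, 0, 1]
    - [0, -0.3, 0.35, 2, -0.12, 0, 1]
    - [0, -0.35, 0.4, 2.5, -0.15, 0, 1]
    - [-0.05, -0.4, 0.45, 2.7, -0.16, 0, 1]
    - [-0.05, -0.4, 0.45, 2.8, -0.17, 0, 1]
    - [-0.05, -0.4, 0.45, 3, -0.18, 0, 1]
    - [-0.05, -0.45, 0.45, 3, -0.18, 0, 1]
    - [0, -0.45, 0.4, 3, -0.18, 0, 1]
    - [0, 0, 0, 0, 0, 0, 1]

```text
time_s: 5.3
tool_pos: [0.5602, 0.1927, 0.2052]
tcp_rot: [0.095, 3.081, 0.547]
ft_force: [-0.3, 0.1, -2.7]
grip_width: 0.106
finger_force: 50.0
```

Run:
```python
from h import *
c=r.camera("scene"); cv2.imwrite("pics/s2.png",cv2.resize(c["frame"][120:330,180:480,::-1],(780,546),interpolation=cv2.INTER_CUBIC))
```

```text
(no output)
```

View pics/s2.png

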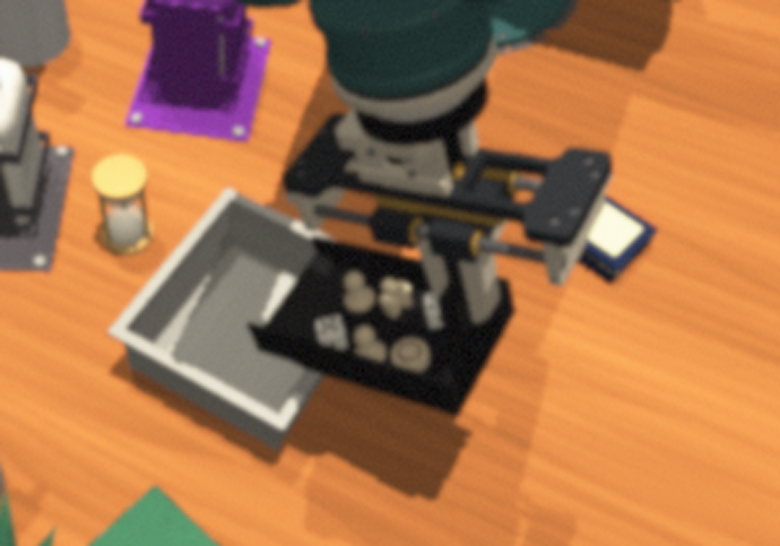

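The tray is gripped and tipped 20°, with its pouring edge at (285,300) over the pan. All six pieces are still inside, around (380,320). I'll keep tipping.

Emit:
send_rows:
  rows:
    - [0, -0.3, 0.1, 1.5, -0.1, 0, 1]
    - [0, -0.5, 0.1, 2.2, -0.13, 0, 1]
    - [0, -0.5, 0.1, 2.3, -0.14, 0, 1]
    - [-0.05, -0.5, 0.1, 2.3, -0.14, 0, 1]
    - [-0.05, -0.5, 0.1, 2.3, -0.14, 0, 1]
    - [-0.05, -0.5, 0.1, 2.3, -0.14, 0, 1]
    - [-0.05, -0.55, 0.1, 2.3, -0.14, 0, 1]
    - [0, -0.55, 0, 2.3, -0.14, 0, 1]
    - [0, -0.6, 0, 2.4, -0.14, 0, 1]
    - [0, 0, 0, 0, 0, 0, 1]

```text
time_s: 6.35
tool_pos: [0.5583, 0.1476, 0.2108]
tcp_rot: [0.091, 2.933, 1.068]
ft_force: [-0.6, -0.7, -2.1]
grip_width: 0.105
finger_force: 50.0
```

Emit:
send_rows:
  rows:
    - [0, -0.2, 0.1, 1, -0.06, 0, 1]
    - [-0.05, -0.4, 0.15, 1.5, -0.09, 0, 1]
    - [-0.05, -0.4, 0.15, 1.5, -0.09, 0, 1]
    - [-0.05, -0.4, 0.15, 1.5, -0.09, 0, 1]
    - [-0.05, -0.45, 0.2, 1.5, -0.09, 0, 1]
    - [0, -0.45, 0.2, 1.5, -0.09, 0, 1]
    - [0, -0.45, 0.2, 1.5, -0.09, 0, 1]
    - [0, -0.45, 0.2, 2, -0.12, 0, 1]
    - [0, -0.45, 0.2, 2, -0.12, 0, 1]
    - [0, -0.45, 0.2, 2, -0.12, 0, 1]

```text
time_s: 7.35
tool_pos: [0.5565, 0.1065, 0.2294]
tcp_rot: [0.084, 2.746, 1.465]
ft_force: [-0.5, -0.7, -1.7]
grip_width: 0.102
finger_force: 50.0
```

Next I'll tip a few degrees more, hold, and look.

Emit:
send_rows:
  rows:
    - [0, -0.5, 0.1, 2, -0.12, 0, 1]
    - [0, -0.5, 0.1, 2, -0.12, 0, 1]
    - [0, 0, 0, 0, 0, 0, 1]
    - [0, 0, 0, 0, 0, 0, 1]
    - [0, 0, 0, 0, 0, 0, 1]
    - [0, 0, 0, 0, 0, 0, 1]
    - [0, 0, 0, 0, 0, 0, 1]

```text
time_s: 8.05
tool_pos: [0.5564, 0.0973, 0.2314]
tcp_rot: [0.082, 2.694, 1.555]
ft_force: [-0.2, 0.1, -1.4]
grip_width: 0.104
finger_force: 50.0
```

Run:
```python
from h import *
c=r.camera("scene"); cv2.imwrite("pics/s3.png",cv2.resize(c["frame"][120:330,180:480,::-1],(780,546),interpolation=cv2.INTER_CUBIC))
```

```text
(no output)
```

View pics/s3.png

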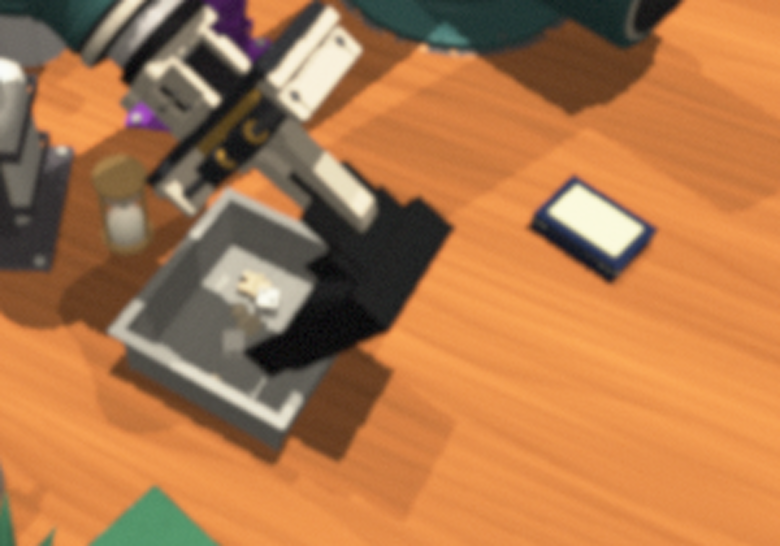

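The pieces lie in the pan around (250,300) and the wrist load has dropped. I'll lift, level the tray and carry it back.

Emit:
send_rows:
  rows:
    - [0, 0, 1.5, 0, 0, 0, 1]
    - [0, 0, 2.5, 0, 0, 0, 1]
    - [0, 0.5, 2, 0, 0, 0, 1]
    - [0, 1, 1, 0, 0, 0, 1]
    - [-0.5, 2, 0, -4, 0.24, 0, 1]
    - [-0.8, 2, 0, -5, 0.3, 0, 1]
    - [-0.8, 2, 0, -5, 0.3, 0, 1]
    - [-0.8, 2, 0, -5, 0.3, 0, 1]
    - [-0.8, 2, 0, -5, 0.3, 0, 1]
    - [-0.8, 2, -0.5, -5, 0.3, 0, 1]

```text
time_s: 9.1
tool_pos: [0.5109, 0.2331, 0.2975]
tcp_rot: [0.092, 3.01, 0.829]
ft_force: [0.4, 0.0, -2.4]
grip_width: 0.107
finger_force: 50.0
```

Emit:
send_rows:
  rows:
    - [-0.8, 2, -0.5, -5, 0.3, 0, 1]
    - [-0.8, 2, -0.5, -5, 0.3, 0, 1]
    - [-0.8, 2, -1, -5, 0.3, 0, 1]
    - [-0.8, 2, -1, -5, 0.3, 0, 1]
    - [-0.8, 2, -1.5, -5, 0.3, 0, 1]
    - [-0.8, 2, -1.5, -4, 0.24, 0, 1]
    - [-0.6, 2, -1.5, -2, 0.12, 0, 1]
    - [-0.2, 1.5, -1.5, 0, 0, 0, 1]
    - [0, 0, 0, 0, 0, 0, 1]

```text
time_s: 10.0
tool_pos: [0.4542, 0.3884, 0.2035]
tcp_rot: [-0.093, -3.138, 0.003]
ft_force: [-0.1, -0.2, -2.8]
grip_width: 0.102
finger_force: 50.0
```

Run:
```python
from h import *
c=r.camera("top"); o=r.get_obs(); print(o["tool_pos"],o["tcp_rot"],o["grip_width"])
np.savez("top2.npz",**{k:np.array(v) for k,v in c.items()})
a=cv2.resize(c["frame"][160:290,100:330,::-1],(780,441),interpolation=cv2.INTER_CUBIC)
cv2.imwrite("pics/t2.png",a)
```

```text
[0.45488253 0.38741728 0.20503258] [-9.42847057e-02 -3.13882519e+00  2.72002349e-03] 0.10294415391911002
```

View pics/t2.png

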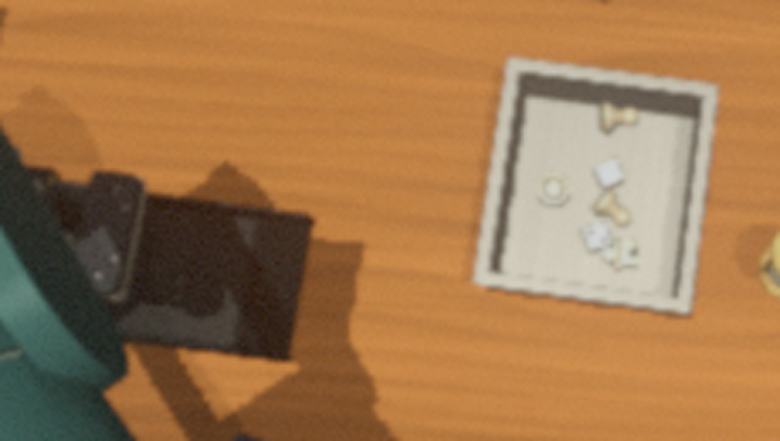

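All six pieces are in the pan: pawns at (617,117) and (612,208), dice at (608,172) and (597,236), the draught at (553,190) and the meeple at (625,252). I'll set the empty tray down.

Emit:
send_rows:
  rows:
    - [0.3, -0.3, -1.5, 0, 0, 0, 1]
    - [0.3, -0.3, -2.5, 0, 0, 0, 1]
    - [0, 0, -2.5, 0, 0, 0, 1]
    - [0, 0, -2.5, 0, 0, 0, 1]
    - [0, 0, -1.5, 0, 0, 0, 1]
    - [0, 0, -1, 0, 0, 0, 1]
    - [0, 0, -0.6, 0, 0, 0, 1]
    - [0, 0, -0.4, 0, 0, 0, 1]
    - [0, 0, -0.2, 0, 0, 0, 1]
    - [0, 0, 0, 0, 0, 0, 1]

```text
time_s: 11.05
tool_pos: [0.4615, 0.3812, 0.0795]
tcp_rot: [0.096, 3.14, -0.002]
ft_force: [-0.3, 0.2, -2.2]
grip_width: 0.106
finger_force: 50.0
```

Emit:
send_rows:
  rows:
    - [0, 0, -0.15, 0, 0, 0, 1]
    - [0, 0, -0.1, 0, 0, 0, 1]
    - [0, 0, -0.1, 0, 0, 0, 1]
    - [0, 0, 0, 0, 0, 0, 1]
    - [0, 0, 0, 0, 0, 0, 1]

```text
time_s: 11.55
tool_pos: [0.4614, 0.3811, 0.0757]
tcp_rot: [0.096, 3.14, -0.003]
ft_force: [-0.4, -0.2, -1.9]
grip_width: 0.103
finger_force: 50.0
```

Emit:
send_rows:
  rows:
    - [0, 0, -0.1, 0, 0, 0, 1]
    - [0, 0, -0.05, 0, 0, 0, 1]
    - [0, 0, 0, 0, 0, 0, 1]

```text
time_s: 11.85
tool_pos: [0.4617, 0.3812, 0.0756]
tcp_rot: [0.096, 3.139, -0.002]
ft_force: [-4.7, -3.3, 12.4]
grip_width: 0.109
finger_force: 50.0
```

Emit:
send_rows:
  rows:
    - [0, 0, 0.05, 0, 0, 0, 1]
    - [0, 0, 0, 0, 0, 0, -1]
    - [0, 0, 0, 0, 0, 0, -1]
    - [0, 0, 0, 0, 0, 0, -1]
    - [0, 0, 0, 0, 0, 0, -1]
    - [0, 0, 0.5, 0, 0, 0, -1]
    - [0, 0, 2, 0, 0, 0, -1]
    - [0, 0, 3, 0, 0, 0, -1]
    - [0, 0, 3, 0, 0, 0, -1]
    - [0, 0, 3, 0, 0, 0, -1]

```text
time_s: 12.85
tool_pos: [0.4613, 0.3809, 0.1912]
tcp_rot: [0.096, 3.14, -0.003]
ft_force: [-0.1, 0.3, -0.4]
grip_width: 0.827
finger_force: 0.0
```

Run:
```python
from h import *
c=r.camera("scene"); P=cloud(c); f=c["frame"]
sl=np.s_[215:320,340:480]; p=P[sl].reshape(-1,3); d=f[sl].reshape(-1,3).max(1)<70
q=p[d]
for a,b,t in((.028,.042,"wall"),(.085,.1,"tab"),(.1,.14,"above")):
    m=q[(q[:,2]>a)&(q[:,2]<b)]; print(t,len(m), cv2.minAreaRect((m[:,:2]*1000).astype(np.float32)) if len(m)>5 else "")
o=r.get_obs();print(o["tool_pos"],o["tcp_rot"],o["grip_width"],o["q"])
```

```text
wall 564 ((458.10333251953125, 303.47515869140625), (163.1812286376953, 103.28522491455078), 87.44519805908203)
tab 96 ((463.80035400390625, 379.65386962890625), (6.412452697753906, 56.54192352294922), 86.59732055664062)
above 0 
[0.46237987 0.38179072 0.1968263 ] [0.09579669 3.13517343 0.00330896] 0.8726202769782121 [ 6.48369693e-01 -3.56393048e-02  1.66868200e+00 -1.47234626e-03
  1.50336946e+00 -8.61239310e-01]
```

The tray stands free, back in its place. Before crossing over to the bottle I'll check the clearances around the cap.

Run:
```python
from h import *
for n in("scene","top"):
    p=cloud(dict(np.load(n+".npz")))
    p=p.reshape(-1,3); d=np.hypot(p[:,0]-.5267,p[:,1]+.253)
    for a,b in((.03,.07),(.07,.11),(.11,.15),(.15,.2)):
        m=p[(d>a)&(d<b)&(p[:,2]>.1)&(p[:,2]<.6)]; print(n,a,len(m), m[m[:,2].argmax()].round(3) if len(m) else "")
```

```text
scene 0.03 1272 [ 0.555 -0.238  0.159]
scene 0.07 0 
scene 0.11 0 
scene 0.15 615 [ 0.364 -0.319  0.208]
top 0.03 947 [ 0.497 -0.257  0.157]
top 0.07 0 
top 0.11 0 
top 0.15 421 [ 0.364 -0.338  0.21 ]
```

Emit:
send_rows:
  rows:
    - [0.1, -1, 2.5, 0, 0, -1, -1]
    - [0.3, -2, 2.5, 0, 0, -2.5, -1]
    - [0.4, -3, 2.5, 0, 0, -3, -1]
    - [0.4, -4, 1.5, 0, 0, -3, -1]
    - [0.4, -4, 1, 0, 0, -3, -1]
    - [0.4, -4.5, 0.5, 0, 0, -3, -1]
    - [0.4, -4.5, 0, 0, 0, -3, -1]
    - [0.4, -4.5, 0, 0, 0, -3, -1]
    - [0.4, -4.5, 0, 0, 0, -3, -1]
    - [0.4, -4.5, 0, 0, 0, -3, -1]

```text
time_s: 13.9
tool_pos: [0.4971, 0.0143, 0.2951]
tcp_rot: [0.843, 3.026, -0.002]
ft_force: [0.5, -0.3, -0.3]
grip_width: 1.003
finger_force: 0.0
```

Emit:
send_rows:
  rows:
    - [0.4, -4.5, 0, 0, 0, -3, -1]
    - [0.4, -4.5, 0, 0, 0, -3, -1]
    - [0.4, -4.5, 0, 0, 0, -3, -1]
    - [0.5, -4, 0, 0, 0, -3, -1]
    - [0.5, -4, 0, 0, 0, -3, -1]
    - [0.4, -3, 0, 0, 0, -3, -1]
    - [0.3, -1.8, 0, 0, 0, -1, -1]
    - [0, -0.4, 0, 0, 0, 0, -1]
    - [0, 0, 0, 0, 0, 0, -1]

```text
time_s: 14.8
tool_pos: [0.5264, -0.2507, 0.2946]
tcp_rot: [-1.326, -2.847, 0.002]
ft_force: [-0.0, 0.5, -0.3]
grip_width: 0.996
finger_force: 0.0
```

Emit:
send_rows:
  rows:
    - [0, -0.2, -1.5, 0, 0, 0, -1]
    - [0, 0, -2.5, 0, 0, 0, -1]
    - [0, 0, -2.5, 0, 0, 0, -1]
    - [0, 0, -2, 0, 0, 0, -1]
    - [0, 0, -1, 0, 0, 0, -1]
    - [0, 0, -0.4, 0, 0, 0, -1]
    - [0, 0, 0, 0, 0, 0, -1]
    - [0, 0, 0, 0, 0, 0, 0]
    - [0, 0, 0, 0, 0, 0, 0]
    - [0, 0, 0, 0, 0, 0, 0]
  force: 60

```text
time_s: 15.8
tool_pos: [0.5266, -0.2531, 0.1963]
tcp_rot: [1.328, 2.847, -0.003]
ft_force: [0.2, -0.2, -1.1]
grip_width: 0.792
finger_force: 0.0
```

Emit:
send_rows:
  rows:
    - [0, 0, 0, 0, 0, 0, 1]
    - [0, 0, 0, 0, 0, 0, 1]
    - [0, 0, 0, 0, 0, 0, 1]
    - [0, 0, 0, 0, 0, 0, 1]

```text
time_s: 16.2
tool_pos: [0.5264, -0.2531, 0.1957]
tcp_rot: [-1.328, -2.847, 0.003]
ft_force: [-0.7, 0.1, 1.0]
grip_width: 0.558
finger_force: 60.0
```

Emit:
send_rows:
  rows:
    - [0, 0, -0.2, 0, 0, 0, 1]
    - [0, 0, -0.2, 0, 0, 0, 1]
    - [0, 0, -0.15, 0, 0, 0, 1]
    - [0, 0, 0, 0, 0, 0, 1]
    - [0, 0, 0, 0, 0, 0, 1]

```text
time_s: 16.7
tool_pos: [0.5266, -0.2531, 0.191]
tcp_rot: [1.327, 2.847, -0.003]
ft_force: [-2.9, 1.0, 9.1]
grip_width: 0.557
finger_force: 60.0
```

Emit:
send_rows:
  rows:
    - [0, 0, -0.08, 0, 0, 0, 1]
    - [0, 0, 0, 0, 0, 0, 1]
    - [0, 0, 0, 0, 0, 3, 1]
    - [0, 0, 0, 0, 0, 4, 1]
    - [0, 0, 0, 0, 0, 4, 1]
    - [0, 0, 0, 0, 0, 4, 1]
    - [0, 0, 0, 0, 0, 4, 1]
    - [0, 0, 0, 0, 0, 4, 1]

```text
time_s: 17.5
tool_pos: [0.5269, -0.2532, 0.1906]
tcp_rot: [0.729, 3.054, -0.004]
ft_force: [-0.5, 0.4, 10.2]
grip_width: 0.557
finger_force: 60.0
```

Run:
```python
from h import *
o=r.get_obs();print({k:np.round(v,3) for k,v in o.items()}); R_=rot(o["tcp_rot"]);print(np.degrees(np.arctan2(R_[1,1],R_[0,1])))
```

```text
{'time_s': np.float64(17.5), 'q': array([-0.491, -0.064,  1.707, -0.002,  1.497, -1.593]), 'qvel': array([-0.   , -0.001,  0.002,  0.001, -0.001, -0.693]), 'joint_efforts': array([ 1.7200e-01, -5.0106e+01, -5.5306e+01,  5.9000e-02,  5.0000e-02,
        1.8320e+00]), 'tool_pos': array([ 0.527, -0.253,  0.191]), 'tcp_rot': array([ 0.729,  3.054, -0.004]), 'ft_force': array([-0.472,  0.428, 10.203]), 'wrist_torque': array([-0.076,  0.055, -0.066]), 'finger_force': np.float64(60.006), 'grip_width': np.float64(0.557)}
63.160903345361454
```

Emit:
send_rows:
  rows:
    - [0, 0, 0, 0, 0, 4, 1]
    - [0, 0, 0, 0, 0, 4, 1]
    - [0, 0, 0, 0, 0, 4, 1]
    - [0, 0, 0, 0, 0, 4, 1]
    - [0, 0, 0, 0, 0, 4, 1]
    - [0, 0, 0, 0, 0, 4, 1]
    - [0, 0, 0, 0, 0, 4, 1]
    - [0, 0, 0, 0, 0, 3, 1]
    - [0, 0, 0, 0, 0, 2, 1]
    - [0, 0, 0, 0, 0, 0, 1]

```text
time_s: 18.5
tool_pos: [0.5267, -0.2534, 0.1905]
tcp_rot: [-0.166, 3.135, -0.005]
ft_force: [-1.2, -0.3, 11.3]
grip_width: 0.555
finger_force: 60.0
```

Run:
```python
from h import *
o=r.get_obs();print({k:np.round(o[k],3) for k in("ft_force","wrist_torque","qvel","q","tool_pos")}); R_=rot(o["tcp_rot"]);print(np.degrees(np.arctan2(R_[1,1],R_[0,1])))
c=r.camera("scene"); cv2.imwrite("pics/s4.png",cv2.resize(c["frame"][80:230,100:300,::-1],(760,570),interpolation=cv2.INTER_CUBIC))
```

```text
{'ft_force': array([-1.202, -0.262, 11.255]), 'wrist_torque': array([-0.203,  0.259,  0.053]), 'qvel': array([-0.001,  0.001, -0.   ,  0.   ,  0.   ,  0.032]), 'q': array([-4.910e-01, -6.500e-02,  1.707e+00, -2.000e-03,  1.496e+00,
       -2.168e+00]), 'tool_pos': array([ 0.527, -0.253,  0.191])}
96.06554876251634
```

Emit:
send_rows:
  rows:
    - [0, 0, 0, 0, 0, 2, 1]
    - [0, 0, 0, 0, 0, 2, 1]
    - [0, 0, 0, 0, 0, 0, 1]

```text
time_s: 18.85
tool_pos: [0.5264, -0.2534, 0.1904]
tcp_rot: [-0.275, 3.129, -0.005]
ft_force: [-5.1, -1.1, 10.9]
grip_width: 0.555
finger_force: 60.0
```

Run:
```python
from h import *
o=r.get_obs();print({k:np.round(o[k],3) for k in("ft_force","wrist_torque","joint_efforts","tool_pos")}); R_=rot(o["tcp_rot"]);print(np.degrees(np.arctan2(R_[1,1],R_[0,1])))
```

```text
{'ft_force': array([-5.128, -1.087, 10.937]), 'wrist_torque': array([-0.161,  0.91 , -0.058]), 'joint_efforts': array([  2.144, -49.4  , -56.421,   1.   ,  -1.114,  -0.845]), 'tool_pos': array([ 0.526, -0.253,  0.19 ])}
100.0539361082138
```

Emit:
send_rows:
  rows:
    - [0, 0, 0.3, 0, 0, 0, 1]
    - [0, 0, 0.3, 0, 0, 0, 1]
    - [0, 0, 0.3, 0, 0, 0, 1]
    - [0, 0, 0.1, 0, 0, 0, 1]
    - [0, 0, 0, 0, 0, 0, 1]

```text
time_s: 19.35
tool_pos: [0.5261, -0.2531, 0.1991]
tcp_rot: [0.273, -3.129, 0.003]
ft_force: [-4.4, -2.3, 1.6]
grip_width: 0.557
finger_force: 60.0
```

Emit:
send_rows:
  rows:
    - [0, 0, 0.4, 0, 0, 0, 1]
    - [0, 0, 0.5, 0, 0, 0, 1]
    - [0, 0, 0.8, 0, 0, 0, 1]
    - [0, 0, 1.2, 0, 0, 0, 1]
    - [0, 0, 1.5, 0, 0, 0, 1]
    - [0, 0, 1.5, 0, 0, 0, 1]
    - [0, 0, 1.5, 0, 0, 0, 1]
    - [0, 0, 1.2, 0, 0, 0, 1]
    - [0, 0, 0.7, 0, 0, 0, 1]
    - [0, 0, 0, 0, 0, 0, 1]

```text
time_s: 20.35
tool_pos: [0.5266, -0.2531, 0.2935]
tcp_rot: [-0.274, 3.128, -0.004]
ft_force: [0.9, -0.8, -0.2]
grip_width: 0.561
finger_force: 60.0
```

Run:
```python
from h import *
c=r.camera("scene"); cv2.imwrite("pics/s5.png",cv2.resize(c["frame"][40:240,100:366,::-1],(798,600),interpolation=cv2.INTER_CUBIC))
```

```text
(no output)
```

View pics/s5.png

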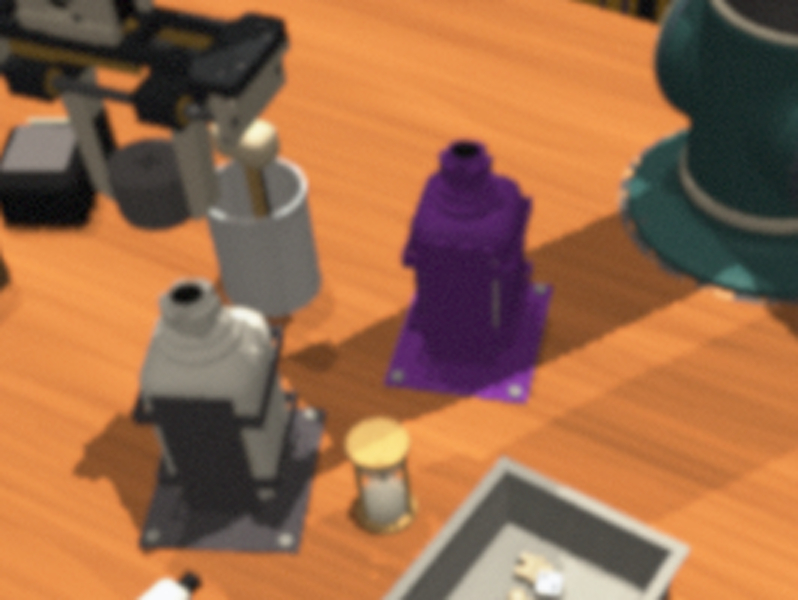

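The fingers hold the grey cap level at (150,185), and the bottle's open mouth shows below it at (187,293). The cap is about 95 mm above the mouth. I'll settle briefly and hand in.

Emit:
send_rows:
  rows:
    - [0, 0, 0.4, 0, 0, 0, 1]
    - [0, 0, 0, 0, 0, 0, 1]
    - [0, 0, 0, 0, 0, 0, 1]
    - [0, 0, 0, 0, 0, 0, 1]
    - [0, 0, 0, 0, 0, 0, 1]

```text
time_s: 20.9
tool_pos: [0.5264, -0.2529, 0.2961]
tcp_rot: [-0.274, 3.129, -0.002]
ft_force: [-0.0, -0.7, 0.3]
grip_width: 0.559
finger_force: 60.0
```

```bash
python3 -c "
from station import r
print(r.close_job())"
```

```text
the job is handed in; nothing more can be done
None
```

I handed the job in at about 21 s with all six pieces in the pan, the empty tray standing free on the counter, and the cap held level about 10 cm above the bottle's mouth; the judge returned no verdict.

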